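Stack a drilling sandwich on the rotary table and lock it

TASK

Set up the brass blank for drilling on the rotary table: lay the brown backing disc flat on the table top, the brass blank on it and the blue pressure disc on top of that, all three stacked concentric with the table's centre, each lowered into place and not dropped. Also push the table's lock lever all the way down to its stop, and leave the other things on the bench where they are.

Things in the scene. Friction and masses are not known exactly. Their poses are not given: they have to be found in the camera images.
- rotary: 150 mm rotary table, fixed on the bench: dark green cast base 190 x 170 mm, round steel top 152 mm across, flat, 85 mm above the bench, with scribed circles, crossed T-slots and a dark 27 mm centre bore. Origin on the bench below the table's centre, z up. A handwheel stands out to its +x side (185 mm from the centre, 87 mm high); the lock lever is on its +y side. Yaw within 0.35 rad.
- table_centre (a point): centre of the rotary table's top surface, 85 mm above the bench; axes as rotary. The backing disc's underside belongs here.
- lock (a joint): lock lever of the rotary table: 0 = unlocked, lever raised 50 degrees above level; 1.05 rad = locked, lever 10 degrees below level, on its stop. It starts anywhere from 0 to 0.2. It swings down in an upright plane and stays where it is left; friction needs about 5 N at the knob. It can be pushed down from above with the shut fingers.
- lock_knob (a point): centre of the lever's black ball knob, 24 mm in diameter, 70 mm from the pivot; it moves with the lever. From the pivot it lies towards the rotary body's -x side.
- lock_pivot (a point): pivot of the lock lever, 46 mm above the bench, 114 mm from the table's centre towards the rotary body's +y, in the plane in which the knob swings; fixed to rotary, same axes. The lever turns about the y axis.
- backing: brown phenolic backing disc, loose, 66 mm diameter, 18 mm thick, 0.07 to 0.12 kg, flat on both faces. Origin at the centre of its underside, z up. The bottom layer.
- blank: brass blank, loose, 64 mm diameter, 22 mm thick, 0.5 to 0.7 kg, flat on both faces. Origin at the centre of its underside, z up. The middle layer.
- pressure: blue anodised pressure disc, loose, 60 mm diameter, 18 mm thick, 0.11 to 0.18 kg, flat on both faces, small centre mark on top. Origin at the centre of its underside, z up. The top layer.
- face_mill: bystander, loose: dark steel face-mill cutter with brass-coloured inserts, 63 mm diameter, 40 mm high. Origin at the centre of its underside. It may lie at any of the four places where the discs lie.
- spanner: bystander, loose: open-ended spanner about 170 mm long, lying on the bench at the left of the work. Origin under its middle, along its x axis.
- holder: bystander, loose: steel tool holder with a cutter, 175 mm high, standing in a black pot 80 mm across, beyond the work on the right. Origin at the centre of its underside.
- spray: bystander, loose: white spray bottle with green label band, 75 mm across, 235 mm high, beyond the work on the left. Origin at the centre of its underside.
Mind the look-alikes: they are no part of the job. What is meant by the pressure is not green or turquoise, and is the smaller of those in its own colour.

How it is judged:
By the outcome, as a careful person would: the job done as asked, in the order asked, and still so for the second after the job is handed in, with the robot touching nothing.
It also fails if it takes over 72 s, if anything falls off the work surface, if the arm or the gripper's body presses on something with over 40 N, if the wrist force passes 120 N, or if a joint passes its speed limit or range.

ROBOT

A 7-joint arm with a two-finger parallel gripper is mounted at the origin on the work surface. World frame = base frame: x ahead of the robot, y to its left, z up, the work surface at z = 0. Lengths are in m, angles in rad, forces in N, time in s.
With the tool pointing down it reaches from about 0.425 to 0.925 m from the base axis. Payload 6.8 kg.
Tool frame: the origin (TCP) lies midway between the tips of the shut fingers; the grasp point (between the pads) lies 19 mm behind it; z points along the fingers, x is the direction in which the jaws open and shut, and the axes are right-handed (so a half turn about z gives the same grasp; the last joint's range is limited). The gripper opens to 85 mm and grips with 20 to 120 N. Pads are 22 mm wide; open, the fingers measure 114 mm over their backs; the gripper's body (76 mm by 85 mm) begins 54 mm behind the grasp point. The pads swing forward as they close: fully open they stand 13 mm farther back than shut.
Start: joints at [1.075, 0.477, 0.022, 1.555, -0.011, 1.109, -0.083], TCP at [0.255, -0.625, 0.231] pointing down, gripper open.
Joint ranges: [-2.96, 2.96], [-0.34, 2.1], [-1.41, 1.46], [0.24, 2.44], [-1.37, 4.51], [0.17, 1.92], [-2.96, 2.96]. Speed limits (rad/s): [2.39, 2.39, 3.14, 3.14, 3.14, 3.14, 3.14].

INTERFACE

Orientations are given as a unit quaternion [w, x, y, z].
In Python, from station import bot, imaging, nets gives the robot as it stands. The module is installed in compiled form; this text tells all that it offers.
- The arm moves only by the tool apply_moves, never from a script. Its argument "moves" is text: rows parted by semicolons, each of 7 numbers parted by spaces: the gripper command: -1 is fully open, 1 is shut, values between are in proportion, then the shift along the tool's x, y, z normalised to -1 to 1, where 1 is 120 mm, then the turn, a rotation vector about the tool's x, y, z normalised to -1 to 1, where 1 is 4 degrees. In form: hand dx dy dz rx ry rz; .... A call has 1 to 12 rows; each row shifts and turns the commanded pose from where the row before left it, along the tool's axes as they then stand; what a row does not reach is not made up. A row lasts 1/12 s, in which the tool goes at most 41.7 mm and 7.16 degrees, less where a joint would pass 70% of its speed; a pose out of reach is approached as far as the arm can. A call with a number of a shift or a turn outside -1 to 1 is refused whole. A call with a gripper value outside its range is refused whole. The fingers move at their own pace and stop on an object; "force" is the grip in N (left out, the last holds). Time passes only in rows, so rows that do not move let the fingers close. It gives the time, the measured TCP pose, the force and the opening at its end, in the units of the state.
- bot.get_obs(): the state, without advancing time (a new reading comes with each control period).
- imaging.read_camera(name): name is "scene" or "top" or "wrist"; returns a dict with "image" (480x640x3 uint8, red, green, blue), "fx", "fy", "cx", "cy" (pixels), "view" (4x4, takes a point from world to camera coordinates); the wrist camera has in their place "mount" (4x4, takes a point from camera to tool coordinates, whose origin is the TCP and whose axes are the tool frame's). Camera axes: x right, y down, z forward; pixel columns grow to the right and rows downward; lengths in m; the calibration is good to about 2 mm. A picture is of the moment at which its call begins: read the wrist's pose just before it. There is no depth.
- bot.hand_in(): hands the job in, once; it reports no verdict.
Trained networks look in a picture, given as the dict that the camera call returned (one of the last four; its "shot" number tells which), for a name from the list of things; names that differ only in an ending like _2 or _b are one class to them, and where a whole thing is asked for, a point or a joint stands for the part that bears it (a point fixed in the world has none). Each returns a list of dicts, best first, with "score" (0 to 1); they miss things now and then, are a little off and sometimes report something else, mostly with a low value. They report only what shows in the picture. A call takes as long as a camera call. They do not tell look-alikes from the thing itself.
- nets.spot_in(picture, name): "rect" ([left, top, right, bottom] in pixels, round what is visible of it).
- nets.outline_of(picture, name): "region" (480x640 bool, what is visible of it) and "rect" ([left, top, right, bottom] in pixels, round what is visible of it).
- nets.spot_point(picture, name): "location" ([column, row] in pixels: a listed point, or the origin of a listed thing).
The state is a dict: "t": time; "q": joint angles; "joint_vel": joint speeds; "joint_torque": joint torques, N m; "eef_pos": TCP position; "tool_rot": TCP orientation; "contact_force": force on the tool from outside, world axes, zero at the start; "torque": the same for the moment, N m; "gripper_width": opening from 0.0 (shut) to 1.0 (fully open).
Only numpy, scipy, OpenCV 4.12 (cv2) and the standard library are available. Lean on these libraries where they do the work, as an engineer would, in place of code of your own. Each camera call takes 0.05 s, during which the arm holds its last target.

## Working session

There is one attempt and no reset: what is moved stays moved. The work goes in short steps, Python scripts to look and compute and a tool call to move; the robot and the scene stay as the last step left them, time stands still between calls to the robot, and variables do not carry over. Pictures are saved under pics/ and viewed, and the job is handed in when it is done.

Besides the shell and the picture viewer there is one more tool, called by a JSON object that holds its "api" and its "payload". apply_moves: Moves the arm, as the interface text tells. Scaled input: -1 to 1 covers 120 mm each way for a shift and 4 degrees each way for a turn. Its arguments: {"type":"object","properties":{"moves":{"type":"string"},"force":{"type":"number"}},"required":["moves"]}

```bash
mkdir -p pics
cat > h.py <<'E'
import numpy as np, cv2
from station import bot, imaging, nets
def save(p,n): cv2.imwrite(f'pics/{n}.png', p['image'][:,:,::-1])
def ray(p,uv,obs=None):
    d=np.array([(uv[0]-p['cx'])/p['fx'],(uv[1]-p['cy'])/p['fy'],1.])
    if 'view' in p:
        M=np.linalg.inv(np.array(p['view']))
    else:
        M=T(obs)@np.array(p['mount'])
    return M[:3,3],M[:3,:3]@d
def R(q):
    w,x,y,z=q
    return np.array([[1-2*(y*y+z*z),2*(x*y-z*w),2*(x*z+y*w)],[2*(x*y+z*w),1-2*(x*x+z*z),2*(y*z-x*w)],[2*(x*z-y*w),2*(y*z+x*w),1-2*(x*x+y*y)]])
def T(o):
    M=np.eye(4);M[:3,:3]=R(o['tool_rot']);M[:3,3]=o['eef_pos'];return M
def atz(p,uv,z,obs=None):
    o,d=ray(p,uv,obs);return o+d*(z-o[2])/d[2]
def proj(p,X,obs=None):
    V=np.array(p['view']) if 'view' in p else np.linalg.inv(T(obs)@np.array(p['mount']))
    c=V[:3,:3]@np.array(X)+V[:3,3];return np.array([p['cx']+p['fx']*c[0]/c[2],p['cy']+p['fy']*c[1]/c[2]])
E
python3 - <<'E'
from h import *
o=bot.get_obs();print(o)
for n in ['scene','top']:
    p=imaging.read_camera(n);save(p,n+'0')
    print(n,p['fx'],np.round(np.linalg.inv(np.array(p['view'])),3).tolist())
    for t in ['rotary','backing','blank','pressure','face_mill','spanner','holder','spray','lock']:
        for r in nets.spot_in(p,t)[:3]: print(t,np.round(r['rect']),round(r['score'],2))
    for t in ['table_centre','lock_knob','lock_pivot','backing','blank','pressure','face_mill']:
        for r in nets.spot_point(p,t)[:3]: print('pt',t,np.round(r['location'],1),round(r['score'],2))
E
```

```text
{'t': 0.0, 'q': array([ 1.0749019 ,  0.47778973,  0.02233635,  1.55648036, -0.01148061,
        1.10927759, -0.08305907]), 'joint_vel': array([-0.00024694, -0.00187432,  0.00083672,  0.00097904,  0.00153588,
        0.00059379, -0.00044284]), 'joint_torque': array([-1.33371987e-04, -5.96449900e+01,  1.60761058e+00, -2.81192923e+01,
        1.24613161e-02,  9.38696845e-03,  8.71156203e-06]), 'eef_pos': array([ 0.25500468, -0.62432984,  0.2303204 ]), 'tool_rot': array([-4.44677163e-04,  8.30124926e-01, -5.57576697e-01, -7.97857107e-04]), 'contact_force': array([0.64822634, 0.35501478, 0.41931335]), 'torque': array([0.00959158, 0.00722567, 0.03491214]), 'gripper_width': 0.9946235042334494}
scene 451.6544666848756 [[0.111, 0.828, -0.55, 1.293], [0.994, -0.086, 0.072, -0.081], [0.012, -0.555, -0.832, 1.119], [0.0, 0.0, 0.0, 1.0]]
rotary [263. 198. 338. 284.] 0.57
backing [205. 197. 224. 217.] 0.85
blank [389. 184. 411. 201.] 0.74
pressure [253. 300. 274. 324.] 0.76
pressure [138. 218. 167. 245.] 0.72
pressure [207. 279. 236. 308.] 0.62
face_mill [388. 229. 410. 252.] 0.95
face_mill [442. 
[... 769 characters left out ...]
 0.96
pressure [370. 168. 392. 182.] 0.89
pressure [412. 222. 435. 244.] 0.81
pressure [409. 181. 440. 206.] 0.75
face_mill [222. 221. 247. 246.] 0.66
spanner [156. 240. 166. 301.] 0.82
spanner [294. 250. 305. 278.] 0.52
holder [463. 204. 501. 237.] 0.87
spray [138. 180. 195. 228.] 0.98
lock [295. 252. 305. 276.] 0.47
pt table_centre [346.8 249. ] 0.77
pt table_centre [178.9 212. ] 0.57
pt lock_knob [299.  277.6] 0.57
pt lock_knob [301.6 252.4] 0.46
pt lock_knob [163.1 271.1] 0.31
pt lock_pivot [302.  252.2] 0.7
pt backing [433.1 303.4] 0.59
pt blank [214.9 301.4] 0.83
pt pressure [421.1 194.4] 0.94
pt pressure [499.  283.4] 0.64
pt pressure [377.9 175.4] 0.58
pt face_mill [231.8 236.4] 0.68
```

Run:
```python
import cv2
a=cv2.imread('pics/top0.png');cv2.imwrite('pics/top0c.png',cv2.resize(a[140:340,130:530],(800,400),interpolation=cv2.INTER_CUBIC))
a=cv2.imread('pics/scene0.png');cv2.imwrite('pics/scene0c.png',cv2.resize(a[160:360,120:520],(800,400),interpolation=cv2.INTER_CUBIC))
```

```text
(no output)
```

View pics/top0c.png

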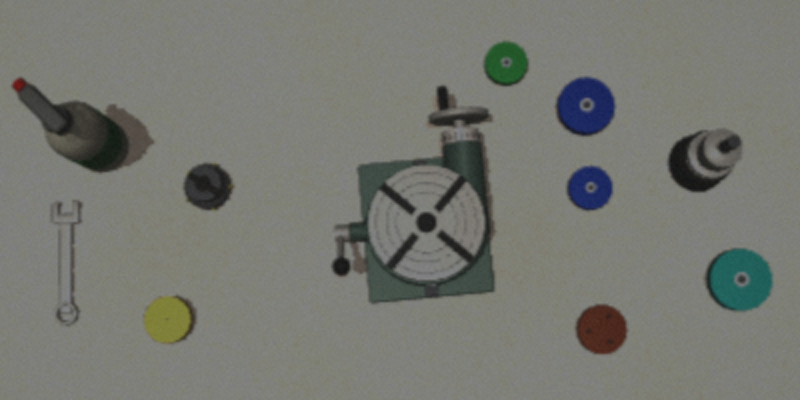

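View pics/scene0c.png

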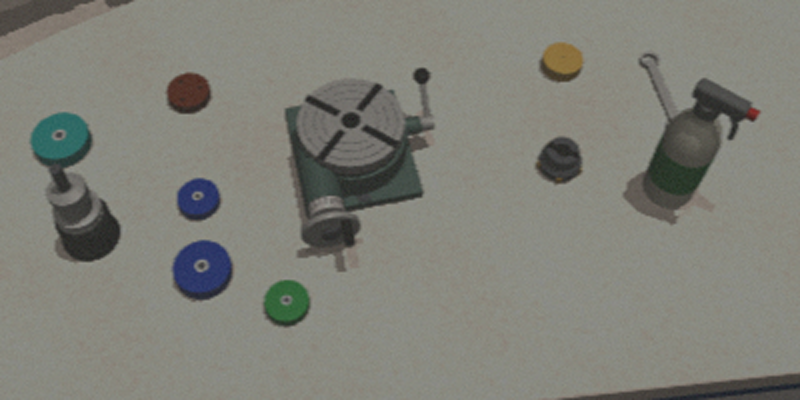

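Top view: the blank is the yellow disc at (214,300), the backing is the brown one at (431,304), and the pressure disc is the small blue one at (425,234). The large blue, green and teal discs are look-alikes. The table centre is at (343,251) and the knob at (300,273).

```bash
cat > loc.py <<'E'
from h import *
def seg(p,seed,r=22):
    # blob around a seed by colour (Lab) distance from background; returns mask
    im=cv2.cvtColor(cv2.GaussianBlur(p['image'],(3,3),0),cv2.COLOR_RGB2LAB).astype(float)
    u,v=int(seed[0]),int(seed[1]);c=np.median(im[v-4:v+5,u-4:u+5].reshape(-1,3),0)
    d=np.linalg.norm((im-c)[:,:,1:],axis=2)
    bg=np.median(im.reshape(-1,3),0);db=np.linalg.norm((im-bg)[:,:,1:],axis=2)
    m=(d<db).astype(np.uint8)
    w=np.zeros_like(m);w[max(0,v-r):v+r,max(0,u-r):u+r]=1;m*=w
    n,l,s,ct=cv2.connectedComponentsWithStats(m)
    k=1+np.argmax(s[1:,4]);return l==k
def fit(p,mask,rad,h,x0,z0=0.,obs=None):
    # find xy so the silhouette centroid of the cylinder matches
    a=np.linspace(0,2*np.pi,48,endpoint=False)
    m=cv2.moments(mask.astype(np.uint8),True);c=np.array([m['m10']/m['m00'],m['m01']/m['m00']])
    def cen(xy):
        P=[proj(p,[xy[0]+rad*np.cos(t),xy[1]+rad*np.sin(t),z],obs) for z in (z0,z0+h) for t in a]
        H=cv2.convexHull(np.array(P,np.float32));mm=cv2.moments(H)
        return np.array([mm['m10']/mm['m00'],mm['m01']/mm['m00']]),mm['m00']
    from scipy.optimize import fsolve
    xy=fsolve(lambda q:cen(q)[0]-c,x0)
    return xy,mask.sum()/cen(xy)[1]
E
python3 - <<'E'
from loc import *
S={'top':{'backing':(431,304),'blank':(214,299.5),'pressure':(425,234),'bigblue':(423,193)},'scene':{'backing':(214,205.5),'blank':(401,190),'pressure':(219,259),'bigblue':(221,293)}}
D={'backing':(.033,.018),'blank':(.032,.022),'pressure':(.03,.018),'bigblue':(.03,.018)}
P={}
for c in S:
    p=P[c]=imaging.read_camera(c)
    for n,s in S[c].items():
        m=seg(p,s);x0=atz(p,s,.01)[:2]
        print(c,n,*fit(p,m,*D[n],x0),m.sum())
p=P['top'];print('tc top',atz(p,(343.5,251),.085),'scene',atz(P['scene'],(295.5,220),.085))
def tri(a,b):
    (o1,d1),(o2,d2)=ray(P['top'],a),ray(P['scene'],b)
    A=np.stack([d1,-d2],1);t=np.linalg.lstsq(A,o2-o1,rcond=None)[0];return (o1+d1*t[0]+o2+d2*t[1])/2,np.linalg.norm(o1+d1*t[0]-o2-d2*t[1])
print('knob',tri((300.5,273),(330.5,197.5)));print('tc',tri((343.5,251),(295.5,220)))
p=imaging.read_camera('wrist');save(p,'w0');print(p['fx'],np.round(p['mount'],3))
E
```

```text
top backing [ 0.41997239 -0.28048342] 0.898563868081318 451
top blank [0.42019776 0.3072262 ] 0.8913488040401896 429
top pressure [ 0.6127807  -0.26450832] 0.8867004480064051 357
top bigblue [ 0.72747823 -0.25874446] 1.5845274783132808 632
scene backing [ 0.41764689 -0.28260227] 0.7387910482056315 272
scene blank [0.41541282 0.30664085] 0.7200799001344409 245
scene pressure [ 0.61163239 -0.26576736] 0.7859253132006467 294
scene bigblue [ 0.72462201 -0.25989926] 1.526920764270276 642
tc top [ 0.55217214 -0.04193073  0.085     ] scene [ 0.55525205 -0.03991219  0.085     ]
knob (array([0.49216721, 0.06735918, 0.09353648]), np.float64(0.00022546669143491208))
tc (array([ 0.552597  , -0.04087198,  0.08138484]), np.float64(0.0022084286340072964))
415.26357657812906 [[ 1.     0.001  0.001  0.   ]
 [-0.001  0.946  0.325 -0.084]
 [-0.001 -0.325  0.946 -0.143]
 [ 0.     0.     0.     1.   ]]
```

View pics/w0.png

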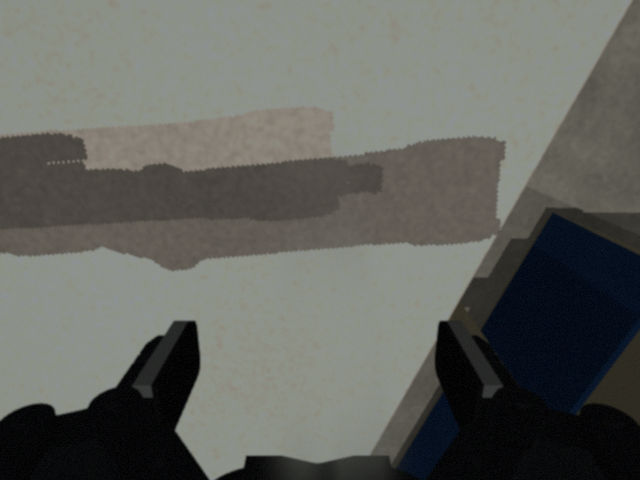

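```bash
cat > plan.py <<'E'
from h import *
import sys
from scipy.spatial.transform import Rotation as Ro
def plan(pos,yaw,n,g):
    o=bot.get_obs();Rc=R(o['tool_rot']);pos=np.array(pos)
    Rt=np.array([[np.cos(yaw),np.sin(yaw),0],[np.sin(yaw),-np.cos(yaw),0],[0,0,-1]])
    rv=Ro.from_matrix(Rc.T@Rt).as_rotvec();dp=(pos-o['eef_pos'])/n
    print('now',np.round(o['eef_pos'],4),'rot deg',np.round(np.degrees(rv),2),'force',np.round(o['contact_force'],1),'w',round(o['gripper_width'],3),'t',round(o['t'],2))
    rr=rv/n;out=[]
    for i in range(n):
        Ri=Rc@Ro.from_rotvec(rr*i).as_matrix();d=Ri.T@dp/.12;out.append(' '.join(f'{x:.3f}'.rstrip('0').rstrip('.') if abs(x)>5e-4 else '0' for x in [g,*d,*(np.degrees(rr)/4)]))
    for i in range(0,n,12): print('; '.join(out[i:i+12]));
if __name__=='__main__':
    a=[float(x) for x in sys.argv[1:]];plan(a[:3],np.radians(a[3]),int(a[4]),a[5])
E
python3 plan.py .42 -.281 .15 0 18 -1
```

```text
now [ 0.2552 -0.6249  0.2313] rot deg [  0.    -0.   -67.78] force [-0.3  0.2  0.5] w 0.997 t 1.85
-1 -0.119 -0.131 0.038 0 0 -0.941; -1 -0.11 -0.138 0.038 0 0 -0.941; -1 -0.1 -0.145 0.038 0 0 -0.941; -1 -0.091 -0.152 0.038 0 0 -0.941; -1 -0.08 -0.157 0.038 0 0 -0.941; -1 -0.07 -0.162 0.038 0 0 -0.941; -1 -0.059 -0.166 0.038 0 0 -0.941; -1 -0.048 -0.17 0.038 0 0 -0.941; -1 -0.037 -0.173 0.038 0 0 -0.941; -1 -0.025 -0.175 0.038 0 0 -0.941; -1 -0.014 -0.176 0.038 0 0 -0.941; -1 -0.002 -0.177 0.038 0 0 -0.941
-1 0.009 -0.176 0.038 0 0 -0.941; -1 0.021 -0.175 0.038 0 0 -0.941; -1 0.032 -0.174 0.038 0 0 -0.941; -1 0.044 -0.171 0.038 0 0 -0.941; -1 0.055 -0.168 0.038 0 0 -0.941; -1 0.066 -0.164 0.038 0 0 -0.941
```

{"api": "apply_moves", "payload": {"moves": "-1 -0.12 -0.13 0.04 0 0 -0.94; -1 -0.11 -0.14 0.04 0 0 -0.94; -1 -0.1 -0.145 0.04 0 0 -0.94; -1 -0.09 -0.15 0.04 0 0 -0.94; -1 -0.08 -0.157 0.04 0 0 -0.94; -1 -0.07 -0.162 0.04 0 0 -0.94; -1 -0.06 -0.166 0.04 0 0 -0.94; -1 -0.05 -0.17 0.04 0 0 -0.94; -1 -0.037 -0.173 0.04 0 0 -0.94; -1 -0.025 -0.175 0.04 0 0 -0.94; -1 -0.014 -0.176 0.04 0 0 -0.94; -1 0 -0.177 0.03 0 0 -0.94"}}

```text
t: 2.85
eef_pos: [0.3658, -0.394, 0.1745]
tool_rot: [-0.0, 0.981, -0.194, -0.0]
contact_force: [-0.4, -0.1, 0.1]
gripper_width: 1.001
```

{"api": "apply_moves", "payload": {"moves": "-1 0.01 -0.176 0.038 0 0 -0.94; -1 0.02 -0.175 0.038 0 0 -0.94; -1 0.032 -0.174 0.038 0 0 -0.94; -1 0.044 -0.17 0.038 0 0 -0.94; -1 0.055 -0.168 0.038 0 0 -0.94; -1 0.066 -0.164 0.038 0 0 -0.95; -1 0 0 0 0 0 0; -1 0 0 0 0 0 0"}}

```text
t: 3.52
eef_pos: [0.4213, -0.2791, 0.1471]
tool_rot: [-0.0, 1.0, 0.002, -0.0]
contact_force: [0.5, -0.1, -0.2]
gripper_width: 1.001
```

```bash
cat > wl.py <<'E'
from loc import *
import sys
# name seed-from-guess
def wl(name,rad,h,x0,z0=0.,tag='w'):
    o=bot.get_obs();p=imaging.read_camera('wrist');save(p,tag)
    s=proj(p,[*x0,z0+h],o);print('seed',s, 'eef',np.round(o['eef_pos'],4))
    m=seg(p,s,r=170);xy,q=fit(p,m,rad,h,x0,z0,o)
    print(name,np.round(xy,4),'area ratio',round(q,3))
    v=p['image'].copy();v[m^cv2.erode(m.astype(np.uint8),np.ones((3,3))).astype(bool)]=(255,0,255)
    for z in (z0,z0+h):
        pts=np.array([proj(p,[xy[0]+rad*np.cos(t),xy[1]+rad*np.sin(t),z],o) for t in np.linspace(0,6.28,60)],np.int32);cv2.polylines(v,[pts],True,(0,255,0),1)
    cv2.imwrite(f'pics/{tag}.png',v[:,:,::-1]);return p,o,xy
if __name__=='__main__':
    a=sys.argv;f=[float(x) for x in a[3:]];wl(a[1],f[0],f[1],np.array(f[2:4]),f[4] if len(f)>4 else 0.,a[2])
E
python3 wl.py backing w1 .033 .018 .419 -.2815; python3 plan.py .42 -.281 .15 0 1 -1
```

```text
seed [313.19816582 228.34034635] eef [ 0.4213 -0.2791  0.1471]
backing [ 0.4215 -0.2804] area ratio 0.842
now [ 0.4207 -0.2805  0.1473] rot deg [0.   0.02 0.06] force [0.5 0.1 0.3] w 0.997 t 3.57
-1 -0.006 0.004 -0.022 0 0.004 0.015
```

View pics/w1.png

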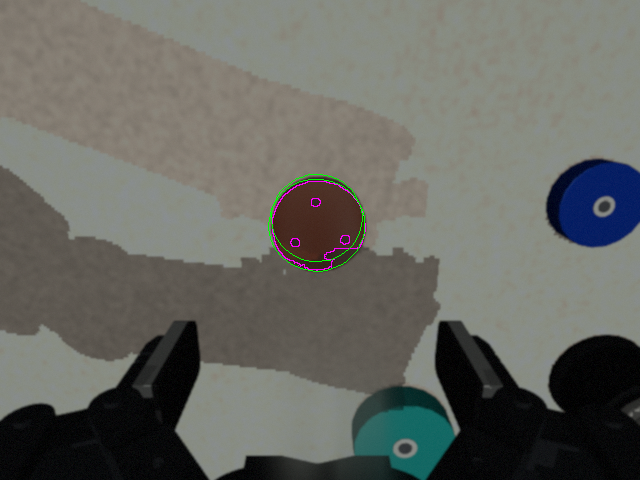

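The overlay fits. The backing disc is centred about 1 mm from the tool, so I descend.

{"api": "apply_moves", "payload": {"moves": "-1 0.006 0 0.3 0 0 0; -1 0 0 0.3 0 0 0; -1 0 0 0.3 0 0 0; -1 0 0 0.2 0 0 0; -1 0 0 0.14 0 0 0; -1 0 0 0 0 0 0; 1 0 0 0 0 0 0; 1 0 0 0 0 0 0; 1 0 0 0 0 0 0; 1 0 0 0 0 0 0; 1 0 0 0 0 0 0; 1 0 0 0 0 0 0", "force": 40}}

```text
t: 4.57
eef_pos: [0.4219, -0.2819, 0.0]
tool_rot: [0.001, 1.0, -0.001, 0.001]
contact_force: [-1.2, 0.4, 7.6]
gripper_width: 0.752
```

Run:
```python
from h import *
p=imaging.read_camera('wrist');save(p,'w2');o=bot.get_obs();print(o['gripper_width'],o['contact_force'],o['eef_pos'],o['t'])
```

```text
0.7533823427257793 [-1.29272872  0.25686532  7.22888775] [ 4.21893089e-01 -2.81910131e-01  2.78928341e-05] 4.6167
```

View pics/w2.png

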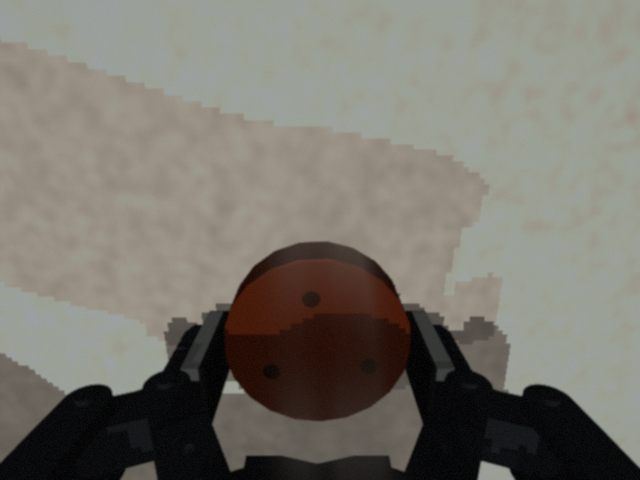

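The fingers hold the disc between the pads (disc at u 225–410, v 242–420). I lift it and stop short of the table for a view of the table.

{"api": "apply_moves", "payload": {"moves": "1 0 0 -0.1 0 0 0; 1 0 0 -0.3 0 0 0; 1 0 0 -0.32 0 0 0; 1 0 0 -0.32 0 0 0; 1 0.18 -0.2 -0.13 0 0 0; 1 0.18 -0.2 -0.13 0 0 0; 1 0.18 -0.2 -0.13 0 0 0; 1 0.18 -0.2 -0.13 0 0 0; 1 0.18 -0.2 -0.13 0 0 0; 1 0.18 -0.2 -0.13 0 0 0; 1 0 0 0 0 0 0; 1 0 0 0 0 0 0"}}

```text
t: 5.62
eef_pos: [0.5523, -0.1348, 0.2191]
tool_rot: [-0.0, 1.0, 0.002, 0.002]
contact_force: [-0.7, -0.4, -1.3]
gripper_width: 0.753
```

Run:
```python
from h import *
o=bot.get_obs();p=imaging.read_camera('wrist');save(p,'w3');print(o['gripper_width'],o['contact_force'],o['eef_pos'],o['t'])
for r in nets.spot_point(p,'table_centre')[:2]: print(r, atz(p,r['location'],.085,o))
```

```text
0.7525016445544133 [-0.71660965 -0.41434905 -1.32428903] [ 0.5523111  -0.13477036  0.21906584] 5.6167
{'location': [321.7, 75.3], 'score': 0.9} [ 0.55555332 -0.03900418  0.085     ]
```

View pics/w3.png

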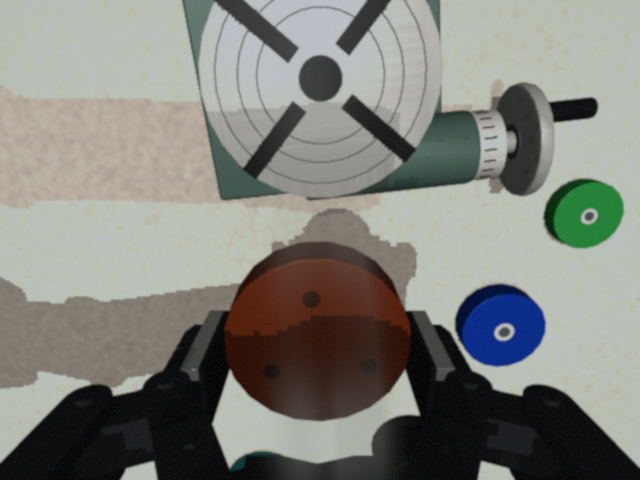

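```bash
cat > bore.py <<'E'
from loc import *
from scipy.optimize import least_squares
def bore(p,o,g,z=.085,r=.0135):
    g=np.array(g);s=proj(p,[*g,z],o);im=cv2.cvtColor(p['image'],cv2.COLOR_RGB2GRAY)
    k=int(3*r/.085*60);u,v=int(s[0]),int(s[1]);w=40
    sub=cv2.GaussianBlur(im,(3,3),0)[max(0,v-w):v+w,max(0,u-w):u+w]
    th=(float(sub.min())+np.median(sub))/2
    m=np.zeros_like(im);m[max(0,v-w):v+w,max(0,u-w):u+w]=sub<th
    n,l,st,ct=cv2.connectedComponentsWithStats(m)
    i=min(range(1,n),key=lambda i:np.hypot(*(ct[i]-s))+ (0 if st[i,4]>60 else 999))
    return ct[i],st[i],atz(p,ct[i],z,o)
def inhand(p,rad,ztop,x0=(0,0)):
    # top face of gripped disc: given ellipse edge pts -> tool-frame centre
    pass
E
python3 - <<'E'
from bore import *
o=bot.get_obs();p=imaging.read_camera('wrist')
print(bore(p,o,(.554,-.040)))
# in-hand disc: draw predicted top face for offsets in tool frame
M=np.array(p['mount']);V=np.linalg.inv(M)
im=p['image'].copy()
def pj(X): c=V[:3,:3]@X+V[:3,3];return [p['cx']+p['fx']*c[0]/c[2],p['cy']+p['fy']*c[1]/c[2]]
hsv=cv2.cvtColor(p['image'],cv2.COLOR_RGB2LAB).astype(int)
mask=((hsv[:,:,1]-128)>8)
mask[:230]=0
n,l,s,c=cv2.connectedComponentsWithStats(mask.astype(np.uint8));k=1+np.argmax(s[1:,4]);mask=l==k
print('blob rect',s[k])
t=np.linspace(0,2*np.pi,60)
for dz in (-.018,0):
  for col in (300,320,340): pass
def ell(y,z): return np.array([pj(np.array([.033*np.cos(a),y+.033*np.sin(a),z])) for a in t])
for z in (-.018,-.0):
  e=ell(0,z);print(z,'rows',e[:,1].min(),e[:,1].max(),'cols',e[:,0].min(),e[:,0].max())
e=ell(.005,-.018);print('y+5mm',e[:,1].min(),e[:,1].max())
for z,cc in((-.018,(0,255,0)),(0,(255,255,0))): cv2.polylines(im,[ell(0,z).astype(np.int32)],True,cc,1)
cv2.imwrite('pics/w3b.png',im[200:460,160:480,::-1])
for cam,g in(('top',None),('scene',None)):
  q=imaging.read_camera(cam);print(cam,bore(q,None,(.554,-.040)));save(q,cam+'1')
E
```

```text
(array([324.41655716,  72.21287779]), array([ 304,   50,   42,   46, 1522], dtype=int32), array([ 0.55469817, -0.04057402,  0.085     ]))
blob rect [  224   258   187   149 18543]
-0.018 rows 260.6057912887714 423.52938836019456 cols 221.01103349761246 409.89070610932833
-0.0 rows 242.15869387110197 391.35433788615285 cols 231.1560855629703 400.1425078419785
y+5mm 274.74811480340327 434.07085399057667
top (array([329.8852459 , 266.21311475]), array([323, 258,  15,  17,  61], dtype=int32), array([ 0.51187997, -0.00750025,  0.085     ]))
scene (array([280.50793651, 212.3968254 ]), array([273, 208,  16,  10,  63], dtype=int32), array([ 0.52445884, -0.07994256,  0.085     ]))
```

View pics/w3b.png

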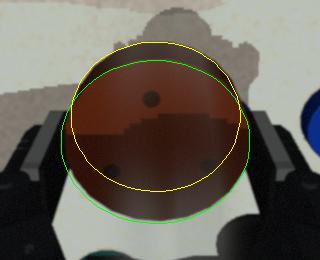

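```bash
python3 plan.py .554 -.0415 .10 0 6 1
```

```text
now [ 0.5495 -0.1386  0.2166] rot deg [ 0.02  0.09 -0.19] force [-0.  -0.2 -0.1] w 0.754 t 5.87
1 0.006 -0.135 0.162 0.001 0.004 -0.008; 1 0.006 -0.135 0.162 0.001 0.004 -0.008; 1 0.006 -0.135 0.162 0.001 0.004 -0.008; 1 0.006 -0.135 0.162 0.001 0.004 -0.008; 1 0.006 -0.135 0.162 0.001 0.004 -0.008; 1 0.006 -0.135 0.162 0.001 0.004 -0.008
```

{"api": "apply_moves", "payload": {"moves": "1 0.006 -0.135 0.16 0 0 -0.01; 1 0.006 -0.135 0.16 0 0 -0.01; 1 0.006 -0.135 0.16 0 0 -0.01; 1 0.006 -0.135 0.16 0 0 -0.01; 1 0.006 -0.135 0.16 0 0 0; 1 0.006 -0.135 0.16 0 0 0; 1 0 0 0 0 0 0; 1 0 0 0 0 0 0; 1 0 0 0 0 0 0; 1 0 0 0 0 0 0"}}

```text
t: 6.7
eef_pos: [0.5558, -0.0419, 0.103]
tool_rot: [0.0, 1.0, -0.0, 0.001]
contact_force: [0.0, -0.3, -0.5]
gripper_width: 0.752
```

```bash
python3 plan.py .554 -.0415 .0865 0 3 1;python3 - <<'E'
from h import *
for i in range(3):
    o=bot.get_obs();p=imaging.read_camera('wrist');print(np.round(o['eef_pos'],4),np.round(o['q'],4)[:3])
save(p,'w4')
E
```

```text
now [ 0.5558 -0.0419  0.103 ] rot deg [ 0.05 -0.09 -0.04] force [ 0.  -0.3 -0.5] w 0.752 t 6.7
1 -0.005 -0.001 0.046 0.004 -0.008 -0.003; 1 -0.005 -0.001 0.046 0.004 -0.008 -0.003; 1 -0.005 -0.001 0.046 0.004 -0.008 -0.003
[ 0.5558 -0.0419  0.103 ] [ 0.2941  0.4772 -0.4204]
[ 0.5558 -0.0417  0.1031] [ 0.2941  0.4771 -0.4206]
[ 0.5558 -0.0415  0.103 ] [ 0.2939  0.4772 -0.4207]
```

View pics/w4.png

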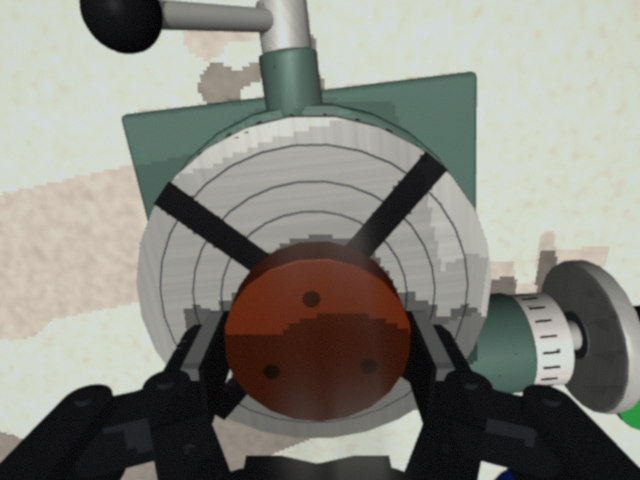

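```bash
cat > rim.py <<'E'
from h import *
from scipy.optimize import least_squares
# fit table rim from edge points the user gives by radial search: bright(steel) -> darker
def rim(p,o,g,R_=.076,z=.085,span=10):
    im=cv2.GaussianBlur(cv2.cvtColor(p['image'],cv2.COLOR_RGB2LAB),(3,3),0).astype(float)
    pts=[]
    for a in np.linspace(0,2*np.pi,180,endpoint=False):
        rr=np.linspace(R_-.006,R_+.006,49)
        uv=np.array([proj(p,[g[0]+r*np.cos(a),g[1]+r*np.sin(a),z],o) for r in rr])
        if uv.min()<2 or uv[:,0].max()>637 or uv[:,1].max()>477: continue
        s=np.array([im[int(round(v)),int(round(u))] for u,v in uv])
        sg=abs(s[6:]-s[:-6]).sum(1);k=np.argmax(sg)
        if sg[k]>25: pts.append((a,rr[k+3]))
    pts=np.array(pts)
    f=lambda q:(pts[:,1]-q[0]*np.cos(pts[:,0])-q[1]*np.sin(pts[:,0])-R_-q[2])
    r=least_squares(f,[0,0,0],loss='soft_l1',f_scale=.0007)
    return g[0]+r.x[0],g[1]+r.x[1],r.x[2],len(pts),np.median(abs(r.fun))
if __name__=='__main__':
    o=bot.get_obs();p=imaging.read_camera('wrist')
    print(o['eef_pos']);g=(.5545,-.0405)
    r=rim(p,o,g);print(r);r=rim(p,o,r[:2]);print(r)
    im=p['image'].copy()
    for R_ in(.076,.033): cv2.polylines(im,[np.array([proj(p,[r[0]+R_*np.cos(a),r[1]+R_*np.sin(a),.085],o) for a in np.linspace(0,6.29,90)],np.int32)],True,(255,0,255),1)
    cv2.imwrite('pics/rim1.png',im[:,:,::-1])
E
python3 rim.py
```

```text
[ 0.55563775 -0.04122591  0.10283254]
(np.float64(0.5547056790232395), np.float64(-0.040829766864628046), np.float64(-0.0003051721750407331), 157, np.float64(0.000294705295303949))
(np.float64(0.554655821900287), np.float64(-0.04085239821605098), np.float64(-0.0003107507814490863), 160, np.float64(0.0002499098326368271))
```

View pics/rim1.png

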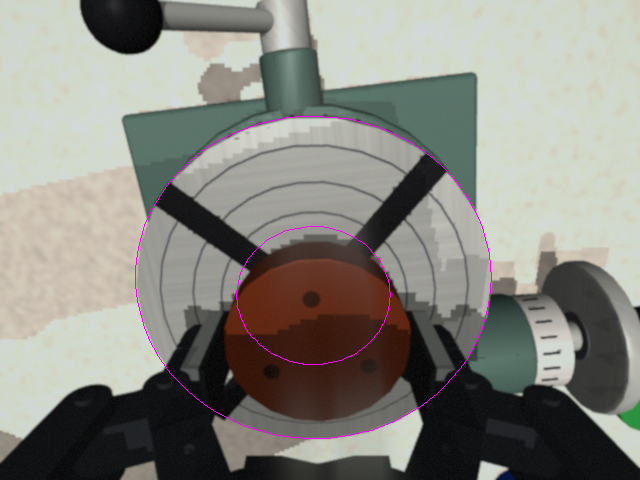

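The rim fit gives the table centre at (0.5547, -0.0408). The held disc sits about 1.4 mm too far in +x, so I correct that and lower it.

{"api": "apply_moves", "payload": {"moves": "1 -0.012 0.005 0.05 0 0 0; 1 0 0 0.05 0 0 0; 1 0 0 0.03 0 0 0; 1 0 0 0.01 0 0 0; 1 0 0 0 0 0 0; 1 0 0 0 0 0 0"}}

```text
t: 7.4
eef_pos: [0.5532, -0.0409, 0.0852]
tool_rot: [0.0, 1.0, 0.001, -0.001]
contact_force: [-2.8, -1.4, 5.7]
gripper_width: 0.752
```

{"api": "apply_moves", "payload": {"moves": "-1 0 0 0 0 0 0; -1 0 0 0 0 0 0; -1 0 0 0 0 0 0; -1 0 0 0 0 0 0; -1 0 0 -0.1 0 0 0; -1 0 0 -0.25 0 0 0; -1 0 0 -0.3 0 0 0; -1 0 0 0 0 0 0; -1 0 0 0 0 0 0; -1 0 0 0 0 0 0"}}

```text
t: 8.23
eef_pos: [0.5536, -0.0408, 0.1635]
tool_rot: [0.0, 1.0, 0.001, 0.0]
contact_force: [-0.9, -0.6, -1.2]
gripper_width: 1.001
```

```bash
cat > chk.py <<'E'
from rim import *
from loc import seg,fit
import sys
def chk(rad,h,z0,tag,c0=(.5547,-.0408)):
    o=bot.get_obs();p=imaging.read_camera('wrist');save(p,tag)
    r=rim(p,o,c0);r=rim(p,o,r[:2]);print('eef',np.round(o['eef_pos'],4),'rim',np.round(r,4),'t',o['t'])
    s=proj(p,[*r[:2],z0+h],o);m=seg(p,s,r=170)
    d=rim(p,o,r[:2],rad,z0+h);d=rim(p,o,d[:2],rad,z0+h)
    print('disc top edge',np.round(d,4),'delta mm',np.round((np.array(d[:2])-r[:2])*1e3,2))
    f=fit(p,m,rad,h,np.array(r[:2]),z0,o);print('disc blob',f,'delta mm',np.round((f[0]-r[:2])*1e3,2))
    im=p['image'].copy()
    for R_,z,c,cc in((.076,.085,r,(255,0,255)),(rad,z0+h,d,(0,255,0)),(rad,z0+h,r,(255,0,255))): cv2.polylines(im,[np.array([proj(p,[c[0]+R_*np.cos(a),c[1]+R_*np.sin(a),z],o) for a in np.linspace(0,6.29,90)],np.int32)],True,cc,1)
    cv2.imwrite(f'pics/{tag}.png',im[:,:,::-1])
if __name__=='__main__':
    a=sys.argv;chk(float(a[1]),float(a[2]),float(a[3]),a[4])
E
python3 chk.py .033 .018 .085 c1
```

```text
eef [ 0.5536 -0.0408  0.1635] rim [ 5.547e-01 -4.130e-02 -1.000e-04  1.430e+02  3.000e-04] t 8.2333
disc top edge [ 5.537e-01 -3.870e-02  2.000e-04  1.650e+02  7.000e-04] delta mm [-1.    2.54]
disc blob (array([ 0.55199789, -0.03496329]), np.float64(0.6772426856579011)) delta mm [-2.71  6.31]
```

View pics/c1.png

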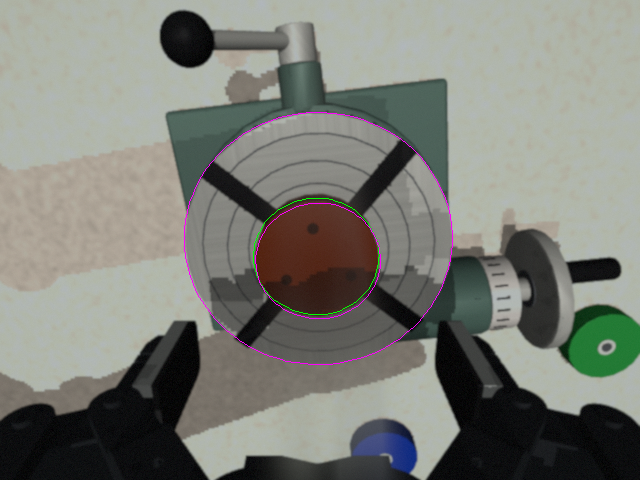

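Run:
```python
from h import *
p=imaging.read_camera('wrist');cv2.imwrite('pics/c1z.png',cv2.resize(p['image'][185:335,235:400,::-1],None,fx=4,fy=4,interpolation=cv2.INTER_CUBIC))
o=bot.get_obs()
for z in (.085,.103):
  e=np.array([proj(p,[.5547+.033*np.cos(a),-.0412+.033*np.sin(a),z],o) for a in np.linspace(0,6.29,90)]);print(z,e.min(0),e.max(0), (e.min(0)-[235,185])*4,(e.max(0)-[235,185])*4)
```

```text
0.085 [261.64716128 195.4668303 ] [378.04029463 304.40901164] [106.58864513  41.86732119] [572.16117851 477.63604655]
0.103 [257.22911067 203.5982393 ] [382.70559457 319.86348989] [88.91644266 74.39295721] [590.82237827 539.45395955]
```

View pics/c1z.png

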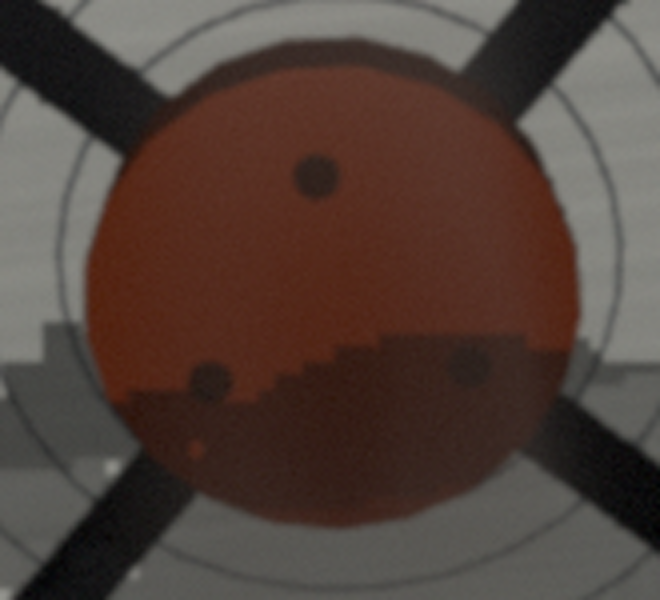

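The backing disc is about 1 mm off in -x and 1.3 mm off in +y, so I re-grip and nudge it.

{"api": "apply_moves", "payload": {"moves": "-1 0 0 0.3 0 0 0; -1 0 0 0.25 0 0 0; -1 0 0 0.1 0 0 0; 1 0 0 0 0 0 0; 1 0 0 0 0 0 0; 1 0 0 0 0 0 0; 1 0 0 0 0 0 0; 1 0 0 0 0 0 0; 1 0 0 -0.03 0 0 0; 1 0.008 0.01 0 0 0 0; 1 0 0 0 0 0 0; 1 0 0 0 0 0 0", "force": 30}}

```text
t: 9.33
eef_pos: [0.5549, -0.0421, 0.0891]
tool_rot: [0.0, 1.0, 0.001, 0.0]
contact_force: [-0.1, -0.7, -0.8]
gripper_width: 0.762
```

{"api": "apply_moves", "payload": {"moves": "1 0 0 0.02 0 0 0; 1 0 0 0.01 0 0 0; 1 0 0 0 0 0 0; -1 0 0 0 0 0 0; -1 0 0 0 0 0 0; -1 0 0 0 0 0 0; -1 0 0 0 0 0 0; -1 0 0 -0.1 0 0 0; -1 0 0 -0.25 0 0 0; -1 0 0 -0.3 0 0 0; -1 0 0 0 0 0 0; -1 0 0 0 0 0 0"}}

```text
t: 10.33
eef_pos: [0.5565, -0.0418, 0.1662]
tool_rot: [0.0, 1.0, 0.001, 0.003]
contact_force: [0.4, 0.4, -1.2]
gripper_width: 1.002
```

```bash
cat > zoom.py <<'E'
from rim import *
import sys
rad,z,tag=float(sys.argv[1]),float(sys.argv[2]),sys.argv[3]
imaging.read_camera('wrist')
o=bot.get_obs();p=imaging.read_camera('wrist')
r=rim(p,o,(.5547,-.0408));r=rim(p,o,r[:2]);print('eef',np.round(o['eef_pos'],4),'rim',np.round(r,4),'t',o['t'])
e=np.array([proj(p,[r[0]+rad*np.cos(a),r[1]+rad*np.sin(a),z],o) for a in np.linspace(0,6.29,120)])
c=e.mean(0).astype(int);x0,y0=c-[80,72];y0=max(y0,0);im=cv2.resize(p['image'][y0:y0+150,x0:x0+165,::-1],None,fx=4,fy=4,interpolation=cv2.INTER_CUBIC)
cv2.polylines(im,[((e-[x0,y0]+.5)*4).astype(np.int32)],True,(255,0,255),1)
print('pred box',np.round((e.min(0)-[x0,y0]+.5)*4),np.round((e.max(0)-[x0,y0]+.5)*4),'mm per zoomed px',2*rad/np.ptp(e[:,0])*250)
cv2.imwrite(f'pics/{tag}.png',im)
E
python3 zoom.py .033 .103 c2
```

```text
eef [ 0.5551 -0.0419  0.1645] rim [ 5.547e-01 -4.130e-02 -1.000e-04  1.430e+02  4.000e-04] t 10.3833
pred box [74. 56.] [572. 519.] mm per zoomed px 0.1325311296746498
```

View pics/c2.png

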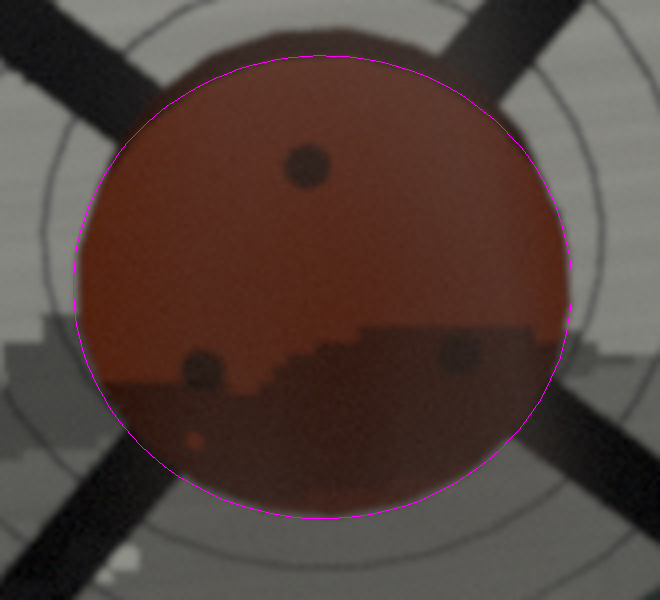

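Backing matches the concentric outline within 0.3 mm. Next, the blank.

```bash
python3 plan.py .421 .307 .15 0 10 -1
```

```text
now [ 0.5543 -0.042   0.1633] rot deg [0.02 0.   0.09] force [-0.4  0.4  0. ] w 1.001 t 10.43
-1 -0.111 -0.291 0.011 0 0 0.002; -1 -0.111 -0.291 0.011 0 0 0.002; -1 -0.111 -0.291 0.011 0 0 0.002; -1 -0.111 -0.291 0.011 0 0 0.002; -1 -0.111 -0.291 0.011 0 0 0.002; -1 -0.111 -0.291 0.011 0 0 0.002; -1 -0.111 -0.291 0.011 0 0 0.002; -1 -0.111 -0.291 0.011 0 0 0.002; -1 -0.111 -0.291 0.011 0 0 0.002; -1 -0.111 -0.291 0.011 0 0 0.002
```

{"api": "apply_moves", "payload": {"moves": "-1 -0.11 -0.29 0 0 0 0; -1 -0.11 -0.29 0 0 0 0; -1 -0.11 -0.29 0 0 0 0; -1 -0.11 -0.29 0 0 0 0; -1 -0.11 -0.29 0 0 0 0; -1 -0.11 -0.29 0.02 0 0 0; -1 -0.11 -0.29 0.02 0 0 0; -1 -0.11 -0.29 0.02 0 0 0; -1 -0.11 -0.29 0.02 0 0 0; -1 -0.12 -0.3 0.03 0 0 0; -1 0 0 0 0 0 0; -1 0 0 0 0 0 0"}}

```text
t: 11.43
eef_pos: [0.4185, 0.3091, 0.1488]
tool_rot: [0.0, 1.0, 0.004, -0.001]
contact_force: [0.8, -0.2, -0.2]
gripper_width: 0.998
```

{"api": "apply_moves", "payload": {"moves": "-1 0 0 0 0 0 0; -1 0 0 0 0 0 0; -1 0 0 0 0 0 0; -1 0 0 0 0 0 0"}}

```text
t: 11.77
eef_pos: [0.4215, 0.3058, 0.1498]
tool_rot: [0.0, 1.0, -0.0, 0.0]
contact_force: [-1.0, -0.2, 0.5]
gripper_width: 1.0
```

```bash
python3 wl.py blank w5 .032 .022 .421 .307; python3 plan.py .42 .307 .0 0 1 -1
```

```text
seed [315.68788459 223.64880898] eef [0.4215 0.3058 0.1498]
blank [0.4215 0.3042] area ratio 0.887
now [0.4214 0.306  0.1499] rot deg [ 0.02 -0.   -0.02] force [ 0.5 -0.6  0.3] w 1.001 t 11.82
-1 -0.012 -0.009 1.249 0.006 -0.001 -0.006
```

View pics/w5.png

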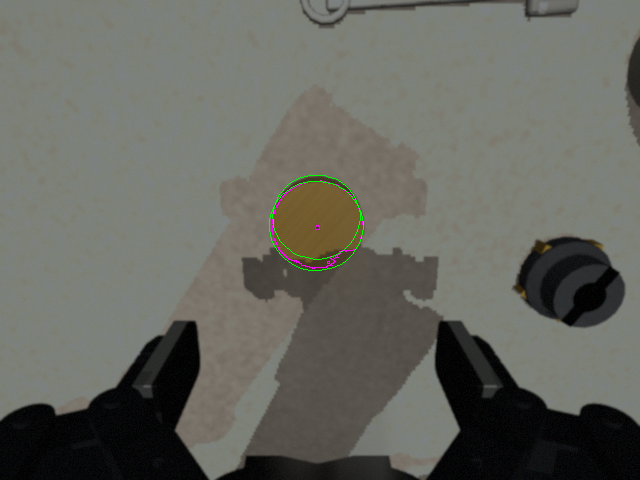

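{"api": "apply_moves", "payload": {"moves": "-1 0.003 0.01 0.3 0 0 0; -1 0 0 0.3 0 0 0; -1 0 0 0.3 0 0 0; -1 0 0 0.2 0 0 0; -1 0 0 0.14 0 0 0; -1 0 0 0 0 0 0; -1 0 0 0 0 0 0; 1 0 0 0 0 0 0; 1 0 0 0 0 0 0; 1 0 0 0 0 0 0; 1 0 0 0 0 0 0; 1 0 0 0 0 0 0", "force": 70}}

```text
t: 12.82
eef_pos: [0.4222, 0.3066, 0.0032]
tool_rot: [-0.001, 1.0, 0.001, 0.001]
contact_force: [-1.2, -1.3, 7.9]
gripper_width: 0.722
```

{"api": "apply_moves", "payload": {"moves": "1 0 0 0 0 0 0; 1 0 0 -0.05 0 0 0; 1 0 0 -0.15 0 0 0; 1 0 0 -0.3 0 0 0; 1 0 0 -0.3 0 0 0; 1 0 0 -0.3 0 0 0; 1 0 0 -0.2 0 0 0; 1 0 0 0 0 0 0"}}

```text
t: 13.48
eef_pos: [0.4235, 0.3081, 0.163]
tool_rot: [-0.003, 1.0, 0.001, 0.004]
contact_force: [0.7, 0.3, -5.0]
gripper_width: 0.715
```

```bash
python3 - <<'E'
from h import *
p=imaging.read_camera('wrist');o=bot.get_obs();p=imaging.read_camera('wrist');V=np.linalg.inv(np.array(p['mount']))
def pj(X): c=V[:3,:3]@X+V[:3,3];return [p['cx']+p['fx']*c[0]/c[2],p['cy']+p['fy']*c[1]/c[2]]
im=p['image'].copy()
e=np.array([pj(np.array([.032*np.cos(a),.032*np.sin(a),-.022])) for a in np.linspace(0,6.29,90)]);print(e.min(0),e.max(0))
cv2.polylines(im,[e.astype(np.int32)],True,(255,0,255),1);cv2.imwrite('pics/w6.png',im[:,:,::-1]);print(o['gripper_width'],o['contact_force'])
E
python3 plan.py .5545 -.042 .15 0 11 1
```

```text
[221.40210336 268.29138584] [409.45799012 429.52250373]
0.7193052904805262 [ 0.68737529  0.50775374 -5.41383778]
now [0.4214 0.3055 0.1579] rot deg [-0.02 -0.1   0.07] force [-0.8 -0.6 -6.4] w 0.719 t 13.58
1 0.101 0.263 0.006 0 -0.002 0.001; 1 0.101 0.263 0.006 0 -0.002 0.001; 1 0.101 0.263 0.006 0 -0.002 0.001; 1 0.101 0.263 0.006 0 -0.002 0.001; 1 0.101 0.263 0.006 0 -0.002 0.001; 1 0.101 0.263 0.006 0 -0.002 0.001; 1 0.101 0.263 0.006 0 -0.002 0.001; 1 0.101 0.263 0.006 0 -0.002 0.001; 1 0.101 0.263 0.006 0 -0.002 0.001; 1 0.101 0.263 0.006 0 -0.002 0.001; 1 0.101 0.263 0.006 0 -0.002 0.001
```

View pics/w6.png

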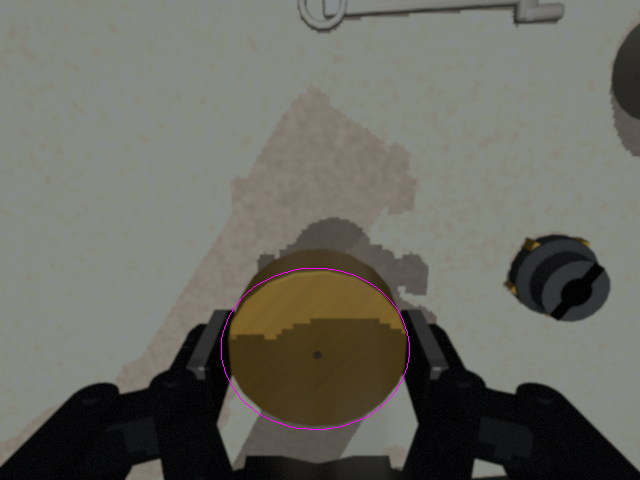

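{"api": "apply_moves", "payload": {"moves": "1 0.1 0.15 0 0 0 0; 1 0.1 0.26 0 0 0 0; 1 0.1 0.27 0 0 0 0; 1 0.1 0.27 0 0 0 0; 1 0.1 0.27 0 0 0 0; 1 0.1 0.27 0 0 0 0; 1 0.1 0.27 0 0 0 0; 1 0.1 0.27 0 0 0 0; 1 0.1 0.27 0 0 0 0; 1 0.1 0.27 0 0 0 0; 1 0.1 0.2 0.02 0 0 0; 1 0.01 0.115 0.05 0 0 0"}}

```text
t: 14.58
eef_pos: [0.5556, -0.0448, 0.1469]
tool_rot: [0.001, 1.0, -0.002, -0.001]
contact_force: [-0.0, -0.9, -4.9]
gripper_width: 0.72
```

{"api": "apply_moves", "payload": {"moves": "1 0 0 0.1 0 0 0; 1 0 0 0.08 0 0 0; 1 0 0 0 0 0 0; 1 0 0 0 0 0 0; 1 0 0 0 0 0 0; 1 0 0 0 0 0 0"}}

```text
t: 15.08
eef_pos: [0.5552, -0.0388, 0.1276]
tool_rot: [-0.0, 1.0, 0.002, 0.0]
contact_force: [-0.6, -0.8, -5.1]
gripper_width: 0.721
```

```bash
cat > held.py <<'E'
from rim import *
import sys
rad,zt,tag,tx,ty=float(sys.argv[1]),float(sys.argv[2]),sys.argv[3],float(sys.argv[4]),float(sys.argv[5])
o=bot.get_obs();p=imaging.read_camera('wrist')
r=rim(p,o,(.5547,-.0408));r=rim(p,o,r[:2]);print('eef',np.round(o['eef_pos'],4),'rim',np.round(r,4),'f',np.round(o['contact_force'],1),'w',o['gripper_width'],'t',o['t'])
V=np.linalg.inv(np.array(p['mount']))
def pj(X): c=V[:3,:3]@X+V[:3,3];return [p['cx']+p['fx']*c[0]/c[2],p['cy']+p['fy']*c[1]/c[2]]
e=np.array([pj(np.array([tx+rad*np.cos(a),ty+rad*np.sin(a),zt])) for a in np.linspace(0,6.29,120)])
b=[200,225];im=cv2.resize(p['image'][225:455,200:435,::-1],None,fx=2.5,fy=2.5,interpolation=cv2.INTER_CUBIC)
cv2.polylines(im,[((e-b+.5)*2.5).astype(np.int32)],True,(255,0,255),1);cv2.imwrite(f'pics/{tag}.png',im)
E
python3 held.py .032 -.019 w7 .0008 .0005; python3 plan.py .5545 -.0407 .12 0 1 1
```

```text
eef [ 0.5552 -0.0388  0.1276] rim [ 5.547e-01 -4.130e-02 -1.000e-04  1.450e+02  4.000e-04] f [-0.6 -0.8 -5.1] w 0.7205175592945174 t 15.0833
now [ 0.5553 -0.0392  0.1277] rot deg [-0.   -0.06  0.18] force [ 0.1  0.3 -3.9] w 0.717 t 15.13
1 -0.007 0.013 0.064 -0.001 -0.014 0.045
```

View pics/w7.png

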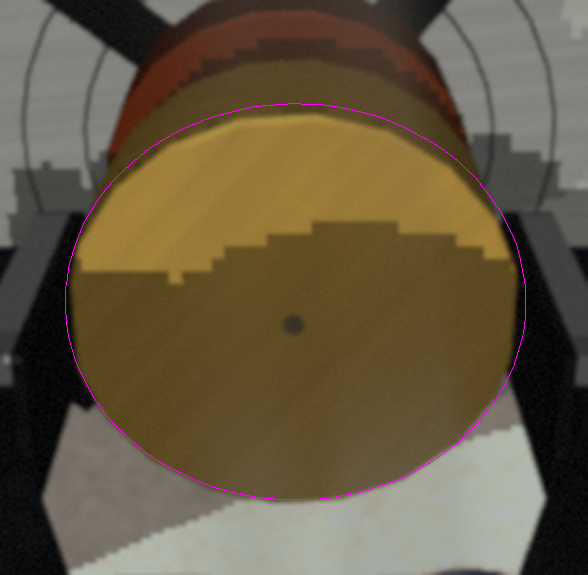

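```bash
cat > fit4.py <<'E'
from h import *
import sys
from scipy.optimize import least_squares
p=imaging.read_camera('wrist');V=np.linalg.inv(np.array(p['mount']))
def pj(X): c=V[:3,:3]@X+V[:3,3];return [p['cx']+p['fx']*c[0]/c[2],p['cy']+p['fy']*c[1]/c[2]]
rad,l,r,t,b=[float(x) for x in sys.argv[1:]]
m=np.array([200+l/2.5-.5,225+t/2.5-.5,200+r/2.5-.5,225+b/2.5-.5])
def f(q):
    e=np.array([pj(np.array([q[0]+rad*np.cos(a),q[1]+rad*np.sin(a),q[2]])) for a in np.linspace(0,2*np.pi,180)]);return np.r_[e.min(0),e.max(0)]-m
s=least_squares(f,[0,0,-.018],x_scale=1e-3,diff_step=1e-3);print(np.round(s.x*1e3,2),np.round(s.fun,1))
E
python3 fit4.py .032 72 518 113 500; python3 fit4.py .033 62 527 82 487
```

```text
[  0.71   3.34 -15.72] [-0.4  0.4  0.4 -0.5]
[  0.64  -0.23 -15.91] [-0.2  0.3  0.2 -0.3]
```

{"api": "apply_moves", "payload": {"moves": "1 -0.002 0 0.05 0 0 0; 1 0 0 0.05 0 0 0; 1 0 0 0.03 0 0 0; 1 0 0 0.01 0 0 0; 1 0 0 0.01 0 0 0; 1 0 0 0.01 0 0 0; 1 0 0 0 0 0 0; 1 0 0 0 0 0 0"}}

```text
t: 15.9
eef_pos: [0.5548, -0.0401, 0.108]
tool_rot: [0.0, 1.0, 0.001, 0.0]
contact_force: [-0.7, 0.0, -4.5]
gripper_width: 0.72
```

{"api": "apply_moves", "payload": {"moves": "1 0 0 0.008 0 0 0; 1 0 0 0.008 0 0 0; 1 0 0 0 0 0 0; 1 0 0 0 0 0 0"}}

```text
t: 16.23
eef_pos: [0.555, -0.0401, 0.1064]
tool_rot: [0.0, 1.0, 0.001, 0.0]
contact_force: [-1.3, -0.7, -1.2]
gripper_width: 0.718
```

{"api": "apply_moves", "payload": {"moves": "1 0 0 0.006 0 0 0; 1 0 0 0 0 0 0; -1 0 0 0 0 0 0; -1 0 0 0 0 0 0; -1 0 0 0 0 0 0; -1 0 0 0 0 0 0; -1 0 0 -0.1 0 0 0; -1 0 0 -0.25 0 0 0; -1 0 0 -0.3 0 0 0; -1 0 0 0 0 0 0; -1 0 0 0 0 0 0; -1 0 0 0 0 0 0"}}

```text
t: 17.23
eef_pos: [0.5547, -0.0402, 0.1837]
tool_rot: [0.0, 1.0, 0.001, 0.0]
contact_force: [-1.0, -0.0, 0.8]
gripper_width: 1.0
```

```bash
python3 zoom.py .032 .125 c3; cp pics/w6.png pics/_.png
```

```text
eef [ 0.5541 -0.0402  0.1829] rim [ 5.547e-01 -4.140e-02 -0.000e+00  1.390e+02  4.000e-04] t 17.2833
pred box [79. 61.] [568. 513.] mm per zoomed px 0.13085265457051726
```

View pics/c3.png

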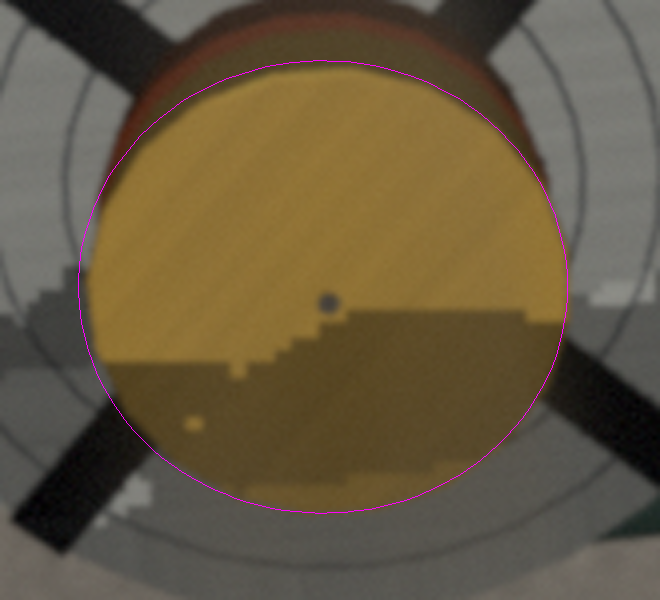

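The blank sits within 0.7 mm. Next, the pressure disc.

{"api": "apply_moves", "payload": {"moves": "-1 0.07 0.15 0 0 0 0; -1 0.07 0.27 0 0 0 0; -1 0.07 0.27 0.03 0 0 0; -1 0.07 0.27 0.05 0 0 0; -1 0.07 0.27 0.05 0 0 0; -1 0.07 0.27 0.05 0 0 0; -1 0.07 0.25 0.05 0 0 0; -1 0 0.12 0.05 0 0 0; -1 0 0 0 0 0 0; -1 0 0 0 0 0 0; -1 0 0 0 0 0 0; -1 0 0 0 0 0 0"}}

```text
t: 18.33
eef_pos: [0.6143, -0.2618, 0.1499]
tool_rot: [-0.001, 1.0, 0.002, 0.0]
contact_force: [-0.1, -0.7, 0.4]
gripper_width: 1.0
```

```bash
python3 wl.py pressure w8 .03 .018 .614 -.2655; python3 plan.py .614 -.2655 .0 0 1 -1
```

```text
seed [316.0212557  229.04047754] eef [ 0.6143 -0.2618  0.1499]
pressure [ 0.7128 -0.2596] area ratio 0.938
now [ 0.6143 -0.2621  0.1501] rot deg [-0.04 -0.03  0.27] force [0.7 0.3 0.1] w 1.0 t 18.38
-1 -0.004 0.03 1.251 -0.01 -0.007 0.066
```

View pics/w8.png

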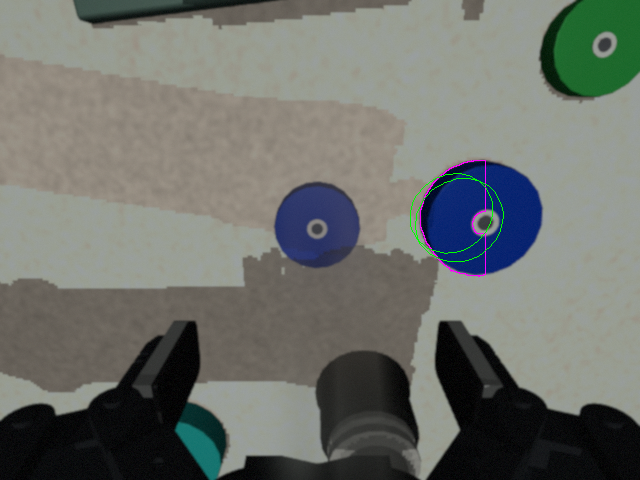

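Run:
```python
from h import *
imaging.read_camera('wrist')
o=bot.get_obs();p=imaging.read_camera('wrist');save(p,'w9')
im=p['image'].astype(int);s=cv2.GaussianBlur(p['image'],(3,3),0).astype(int)
m=(((s[:,:,2]-s[:,:,0])>25)&(np.arange(640)[None]<400)&(np.arange(640)[None]>240)).astype(np.uint8);m[:150]=0;m[300:]=0
h=cv2.convexHull(cv2.findNonZero(m));mm=cv2.moments(h);c=(mm['m10']/mm['m00'],mm['m01']/mm['m00'])
print('rect',cv2.boundingRect(h),'cen',c,o['eef_pos'],atz(p,c,.017,o),'mark',atz(p,(317,229),.018,o))
x=atz(p,c,.018,o)
for z in(0,.018):
  e=np.array([proj(p,[x[0]+.03*np.cos(a),x[1]+.03*np.sin(a),z],o) for a in np.linspace(0,6.3,90)]);print(e.min(0),e.max(0))
```

```text
rect (274, 185, 85, 81) cen (316.1446570521884, 224.62211330002827) [ 0.61436374 -0.26244293  0.15025042] [ 0.61422488 -0.26344814  0.017     ] mark [ 0.6148362  -0.26632099  0.018     ]
[275.31229248 176.82188445] [357.09072134 255.569773  ]
[272.82998125 181.7504868 ] [359.44990306 264.68171917]
```

{"api": "apply_moves", "payload": {"moves": "-1 0 0.032 0.3 0 0 0; -1 0 0 0.3 0 0 0; -1 0 0 0.3 0 0 0; -1 0 0 0.2 0 0 0; -1 0 0 0.14 0 0 0; -1 0 0 0 0 0 0; -1 0 0 0 0 0 0; 1 0 0 0 0 0 0; 1 0 0 0 0 0 0; 1 0 0 0 0 0 0; 1 0 0 0 0 0 0; 1 0 0 0 0 0 0", "force": 40}}

```text
t: 19.48
eef_pos: [0.6155, -0.2686, 0.0033]
tool_rot: [0.001, 1.0, 0.001, 0.002]
contact_force: [-1.5, -0.2, 6.1]
gripper_width: 0.683
```

{"api": "apply_moves", "payload": {"moves": "1 0 0 0 0 0 0; 1 0 0 -0.1 0 0 0; 1 0 0 -0.3 0 0 0; 1 0 0 -0.32 0 0 0; 1 0 0 -0.32 0 0 0; 1 0 0 -0.3 0 0 0; 1 0 0 0 0 0 0; 1 0 0 0 0 0 0; 1 0 0 0 0 0 0"}}

```text
t: 20.23
eef_pos: [0.6133, -0.2682, 0.162]
tool_rot: [0.0, 1.0, 0.001, -0.0]
contact_force: [-0.3, -0.3, -2.8]
gripper_width: 0.683
```

```bash
python3 plan.py .555 -.0405 .16 0 8 1; python3 held.py .03 -.016 w10 .0007 .000
```

```text
now [ 0.6133 -0.2682  0.162 ] rot deg [0.02 0.02 0.09] force [-0.3 -0.3 -2.8] w 0.683 t 20.23
1 -0.06 -0.237 0.002 0.001 0.001 0.003; 1 -0.06 -0.237 0.002 0.001 0.001 0.003; 1 -0.06 -0.237 0.002 0.001 0.001 0.003; 1 -0.06 -0.237 0.002 0.001 0.001 0.003; 1 -0.061 -0.237 0.002 0.001 0.001 0.003; 1 -0.061 -0.237 0.002 0.001 0.001 0.003; 1 -0.061 -0.237 0.002 0.001 0.001 0.003; 1 -0.061 -0.237 0.002 0.001 0.001 0.003Traceback (most recent call last):
  File "held.py", line 5, in <module>
    r=rim(p,o,(.5547,-.0408));r=rim(p,o,r[:2]);print('eef',np.round(o['eef_pos'],4),'rim',np.round(r,4),'f',np.round(o['contact_force'],1),'w',o['gripper_width'],'t',o['t'])
  File "rim.py", line 16, in rim
    r=least_squares(f,[0,0,0],loss='soft_l1',f_scale=.0007)
    return func(*args, **kwargs)
    vector_fun = VectorFunction(
        fun_wrapped,
    ...<6 lines>...
        workers=workers
    )
    self._update_fun()
    ~~~~~~~~~~~~~~~~^^
    self.f = self.fun_wrapped(xp_copy(self.x))
             ~~~~~~~~~~~~~~~~^^^^^^^^^^^^^^^^^
    return np.atleast_1d(self.fun(x))
                         ~~~~~~~~^^^
    return self.f(x, *self.args, **self.kwargs)
           ~~~~~~^^^^^^^^^^^^^^^^^^^^^^^^^^^^^^
  File "rim.py", line 15, in <lambda>
    f=lambda q:(pts[:,1]-q[0]*np.cos(pts[:,0])-q[1]*np.sin(pts[:,0])-R_-q[2])
                ~~~^^^^^
IndexError: too many indices for array: array is 1-dimensional, but 2 were indexed
```

{"api": "apply_moves", "payload": {"moves": "1 -0.06 -0.14 0 0 0 0; 1 -0.06 -0.24 0 0 0 0; 1 -0.06 -0.24 0 0 0 0; 1 -0.06 -0.24 0 0 0 0; 1 -0.06 -0.24 0 0 0 0; 1 -0.06 -0.24 0 0 0 0; 1 -0.06 -0.24 0 0 0 0; 1 -0.06 -0.2 0 0 0 0; 1 0 -0.11 0 0 0 0; 1 0 0 0 0 0 0; 1 0 0 0 0 0 0; 1 0 0 0 0 0 0"}}

```text
t: 21.28
eef_pos: [0.5555, -0.0429, 0.1608]
tool_rot: [0.0, 1.0, 0.0, -0.001]
contact_force: [0.6, -0.5, -2.5]
gripper_width: 0.679
```

{"api": "apply_moves", "payload": {"moves": "1 0 0 0.05 0 0 0; 1 0 0 0 0 0 0; 1 0 0 0 0 0 0; 1 0 0 0 0 0 0"}}

```text
t: 21.62
eef_pos: [0.5558, -0.0421, 0.1554]
tool_rot: [0.0, 1.0, 0.0, -0.0]
contact_force: [-0.3, -0.1, -1.9]
gripper_width: 0.681
```

```bash
python3 held.py .03 -.016 w10 .0007 .000
```

```text
eef [ 0.5558 -0.0421  0.1554] rim [ 5.547e-01 -4.100e-02 -3.000e-04  1.370e+02  3.000e-04] f [-0.3 -0.1 -1.9] w 0.6814531647472053 t 21.6167
```

View pics/w10.png

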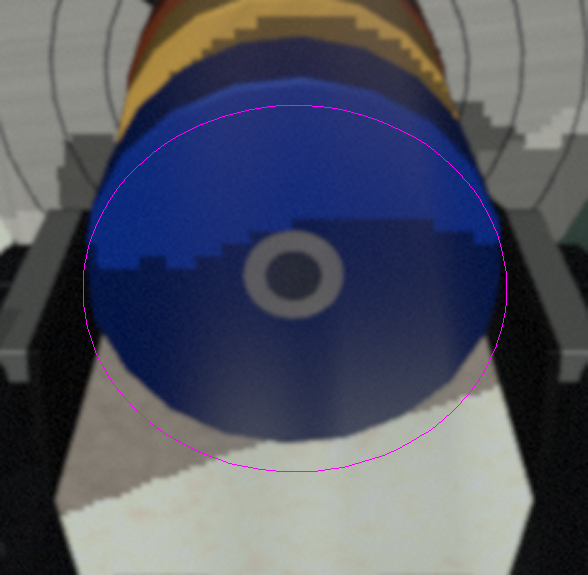

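```bash
python3 fit4.py .03 90 500 77 441;python3 fit4.py .032 72 518 113 500; python3 plan.py .555 -.04 .13 0 1 1
```

```text
[  0.71  -1.98 -11.22] [-0.6  0.6  0.6 -0.7]
[  0.71   3.34 -15.72] [-0.4  0.4  0.4 -0.5]
now [ 0.5561 -0.0417  0.1558] rot deg [ 0.   -0.02  0.08] force [-0.3  0.7 -1.1] w 0.683 t 21.77
1 -0.009 -0.014 0.215 0 -0.005 0.02
```

{"api": "apply_moves", "payload": {"moves": "1 -0.009 0.02 0.06 0 0 0; 1 0 0 0.07 0 0 0; 1 0 0 0.04 0 0 0; 1 0 0 0.02 0 0 0; 1 0 0 0.01 0 0 0; 1 0 0 0.008 0 0 0; 1 0 0 0 0 0 0; 1 0 0 0 0 0 0"}}

```text
t: 22.43
eef_pos: [0.5551, -0.0438, 0.1309]
tool_rot: [-0.0, 1.0, 0.001, 0.0]
contact_force: [-0.6, 0.1, -1.6]
gripper_width: 0.678
```

{"api": "apply_moves", "payload": {"moves": "1 0 0 0.008 0 0 0; 1 0 0 0.006 0 0 0; 1 0 0 0 0 0 0; 1 0 0 0 0 0 0"}}

```text
t: 22.77
eef_pos: [0.5549, -0.0439, 0.1291]
tool_rot: [0.0, 1.0, 0.001, -0.0]
contact_force: [-0.1, -0.1, -1.4]
gripper_width: 0.68
```

{"api": "apply_moves", "payload": {"moves": "1 0 0 0.006 0 0 0; 1 0 0 0.006 0 0 0; 1 0 0 0 0 0 0; 1 0 0 0 0 0 0"}}

```text
t: 23.1
eef_pos: [0.555, -0.0439, 0.1283]
tool_rot: [0.0, 1.0, 0.001, 0.0]
contact_force: [-2.7, -0.3, 4.8]
gripper_width: 0.684
```

Contact at 4.8 N, so I release.

{"api": "apply_moves", "payload": {"moves": "-1 0 0 0 0 0 0; -1 0 0 0 0 0 0; -1 0 0 0 0 0 0; -1 0 0 0 0 0 0; -1 0 0 -0.1 0 0 0; -1 0 0 -0.25 0 0 0; -1 0 0 -0.3 0 0 0; -1 0 0 0 0 0 0; -1 0 0 0 0 0 0; -1 0 0 0 0 0 0"}}

```text
t: 23.93
eef_pos: [0.5549, -0.044, 0.2062]
tool_rot: [0.0, 1.0, 0.001, 0.0]
contact_force: [1.0, 0.4, -0.6]
gripper_width: 1.002
```

```bash
python3 zoom.py .030 .143 c4
```

```text
eef [ 0.5543 -0.044   0.2053] rim [ 5.547e-01 -4.140e-02  1.000e-04  1.400e+02  5.000e-04] t 23.9833
pred box [96. 78.] [548. 500.] mm per zoomed px 0.13265095669561244
```

View pics/c4.png

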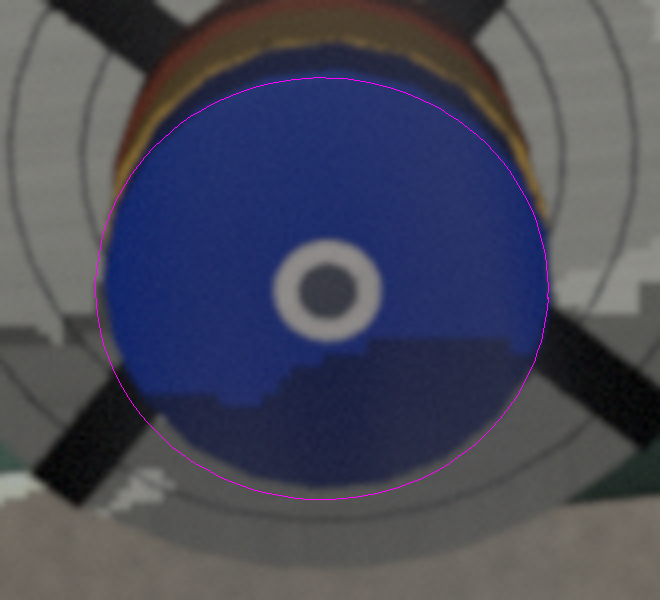

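The pressure disc is within about 1 mm. Next I find the knob.

```bash
python3 - <<'E'
from h import *
o=bot.get_obs();p=imaging.read_camera('wrist');save(p,'w11')
for n in('lock_knob','lock_pivot'):
  for r in nets.spot_point(p,n)[:1]:
    print(n,r['location'],r['score'],[np.round(atz(p,r['location'],z,o),4).tolist() for z in((.09,.095,.10) if n=='lock_knob' else (.046,))])
c=np.array([.5547,-.0412])
for yaw in np.radians([3,5,7]):
    x=np.array([np.cos(yaw),np.sin(yaw)]);y=np.array([-x[1],x[0]]);pv=c+.114*y
    print(np.degrees(yaw),'pivot',pv,proj(p,[*pv,.046],o),[ (k,np.round(proj(p,[*(pv-.07*np.cos(np.radians(50-k))*x),.046+.07*np.sin(np.radians(50-k))],o),1)) for k in (0,6,12)])
E
python3 plan.py .49 .068 .15 0 4 1
```

```text
lock_knob [208.2, 41.7] 0.76 [[0.4925, 0.0684, 0.09], [0.4937, 0.0678, 0.095], [0.4949, 0.0672, 0.1]]
lock_pivot [300.3, 44.0] 0.76 [[0.5428, 0.0721, 0.046]]
3.0000000000000004 pivot [0.5487337  0.07264377] [309.29993805  43.08532482] [(0, array([224.3,  35.6])), (6, array([216.6,  37.4])), (12, array([210.4,  39.2]))]
5.0 pivot [0.54476425 0.0723662 ] [303.30434593  43.52801664] [(0, array([217.5,  39.4])), (6, array([210. ,  41.4])), (12, array([204. ,  43.4]))]
7.0 pivot [0.54080689 0.07195026] [297.33383384  44.19992475] [(0, array([210.8,  43.4])), (6, array([203.5,  45.7])), (12, array([197.8,  47.9]))]
now [ 0.5543 -0.0439  0.2047] rot deg [-0.01  0.11  0.1 ] force [ 0.2  0.  -0.4] w 1.002 t 24.18
1 -0.133 -0.233 0.114 -0.001 0.007 0.007; 1 -0.133 -0.233 0.114 -0.001 0.007 0.007; 1 -0.134 -0.233 0.114 -0.001 0.007 0.007; 1 -0.134 -0.233 0.114 -0.001 0.007 0.007
```

View pics/w11.png

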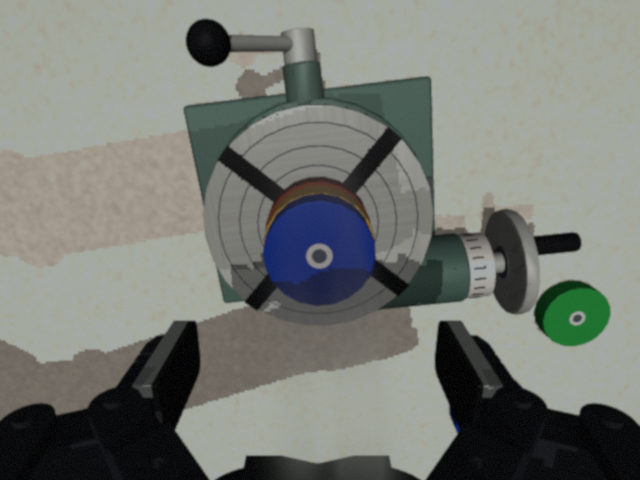

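{"api": "apply_moves", "payload": {"moves": "1 -0.13 -0.23 0 0 0 0; 1 -0.135 -0.235 0.05 0 0 0; 1 -0.135 -0.235 0.15 0 0 0; 1 -0.13 -0.23 0.15 0 0 0; 1 0 0 0.15 0 0 0; 1 0 0 0 0 0 0; 1 0 0 0 0 0 0; 1 0 0 0 0 0 0; 1 0 0 0 0 0 0"}}

```text
t: 24.93
eef_pos: [0.4924, 0.0667, 0.1465]
tool_rot: [-0.0, 1.0, -0.0, 0.001]
contact_force: [-0.2, 0.4, -0.5]
gripper_width: -0.002
```

```bash
python3 plan.py .49 .0675 .11 0 1 1
python3 - <<'E'
from h import *
p=imaging.read_camera('wrist');save(p,'w12')
E
```

```text
now [0.4924 0.0667 0.1465] rot deg [-0.   -0.1  -0.02] force [-0.2  0.4 -0.5] w -0.002 t 24.93
1 -0.02 -0.007 0.304 -0.001 -0.024 -0.006
```

View pics/w12.png

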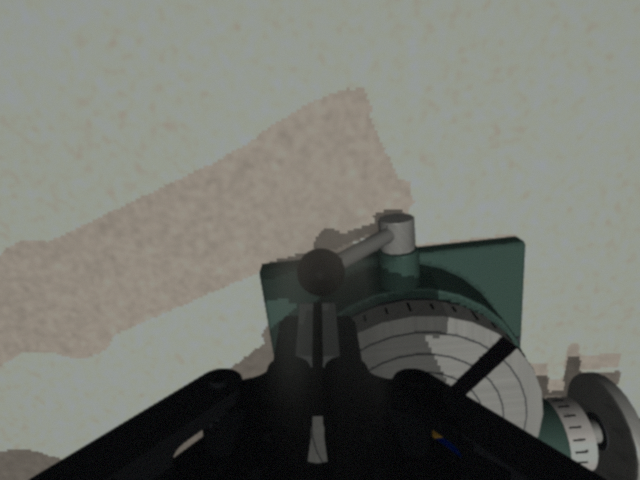

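{"api": "apply_moves", "payload": {"moves": "1 0 0 0.28 0 0 0; 1 -0.03 0 0.05 0 0 0; 1 -0.04 0 0.1 0 0 0; 1 -0.03 0 0.07 0 0 0; 1 -0.03 0.005 0.07 0 0 0; 1 -0.01 0.005 0.07 0 0 0; 1 -0.01 0 0.07 0 0 0; 1 0 0 0.05 0 0 0; 1 0.005 0 0.04 0 0 0; 1 0 0 0.02 0 0 0; 1 0 0 0 0 0 0; 1 0 0 0 0 0 0"}}

```text
t: 25.98
eef_pos: [0.4744, 0.0664, 0.0476]
tool_rot: [-0.0, 1.0, 0.001, 0.001]
contact_force: [-0.4, 0.7, -0.4]
gripper_width: 0.003
```

{"api": "apply_moves", "payload": {"moves": "1 0 0 0.015 0 0 0; 1 0 0 0.01 0 0 0; 1 0 0 0.01 0 0 0; 1 0 0 0 0 0 0; 1 0 0 0 0 0 0"}}

```text
t: 26.4
eef_pos: [0.4747, 0.0665, 0.0447]
tool_rot: [0.0, 1.0, 0.001, 0.001]
contact_force: [-4.9, -1.5, 20.3]
gripper_width: 0.0
```

{"api": "apply_moves", "payload": {"moves": "1 0 0 -0.1 0 0 0; 1 0 0 -0.3 0 0 0; 1 0 0 -0.34 0 0 0; 1 0 0 -0.34 0 0 0; 1 0 -0.3 -0.34 0 0 0; 1 0 -0.34 -0.3 0 0 0; 1 0 -0.34 0 0 0 0; 1 0 -0.34 0 0 0 0; 1 0 -0.34 0 0 0 0; 1 0 0 0 0 0 0; 1 0 0 0 0 0 0; 1 0 0 0 0 0 0"}}

```text
t: 27.4
eef_pos: [0.4734, 0.2471, 0.2311]
tool_rot: [0.0, 1.0, 0.001, -0.0]
contact_force: [0.5, -0.0, -0.5]
gripper_width: -0.005
```

Run:
```python
from h import *
o=bot.get_obs();print(o['eef_pos'],o['t'])
for n in('top','scene'):
    p=imaging.read_camera(n);save(p,n+'2')
    for t in('table_centre','lock_knob','lock_pivot','pressure'):
        for r in nets.spot_point(p,t)[:2]: print(n,t,np.round(r['location'],1),round(r['score'],2))
    c=np.array([.5547,-.0412])
    print('pred knob locked',proj(p,[.4753,.066,.0338]),'half rad short',proj(p,[.544-.07*np.cos(.1),.0662,.046+.07*np.sin(.1)]))
    u,v=proj(p,[*c,.1]).astype(int)
    for z,r in((.085,.076),(.143,.03),(.125,.032)):
        e=np.array([proj(p,[c[0]+r*np.cos(a),c[1]+r*np.sin(a),z]) for a in np.linspace(0,6.3,90)]);print(z,e.min(0).round(1),e.max(0).round(1))
    im=cv2.resize(p['image'][v-50:v+50,u-65:u+65,::-1],None,fx=6,fy=6,interpolation=cv2.INTER_CUBIC);print('crop',u-65,v-50);cv2.imwrite(f'pics/{n}2z.png',im)
```

```text
[0.47341574 0.24713476 0.23111339] 27.4
top table_centre [342.2 250.1] 0.7
top table_centre [343.8 253.3] 0.53
top lock_knob [298.1 285.2] 0.46
top lock_pivot [302.6 254.7] 0.63
top pressure [344.4 249. ] 0.81
top pressure [420.2 194.6] 0.81
pred knob locked [302.34407583 280.58420979] half rad short [301.80112772 280.63400175]
0.085 [314.  221.1] [372.5 279.4]
0.143 [331.5 235.7] [355.6 259.7]
0.125 [330.8 235.9] [356.1 261.1]
crop 278 199
scene table_centre [294.1 218.8] 0.74
scene table_centre [295.  240.4] 0.27
scene lock_knob [328.7 208.2] 0.59
scene lock_pivot [331.8 220. ] 0.79
scene pressure [295.4 212.9] 0.72
scene pressure [154.6 232. ] 0.67
pred knob locked [328.55000451 205.48842235] half rad short [328.81705949 201.32054417]
0.085 [267.9 198.6] [322.  242.6]
0.143 [283.4 198.7] [305.6 216.4]
0.125 [283.  202.1] [306.4 220.9]
crop 229 166
```

View pics/top2z.png

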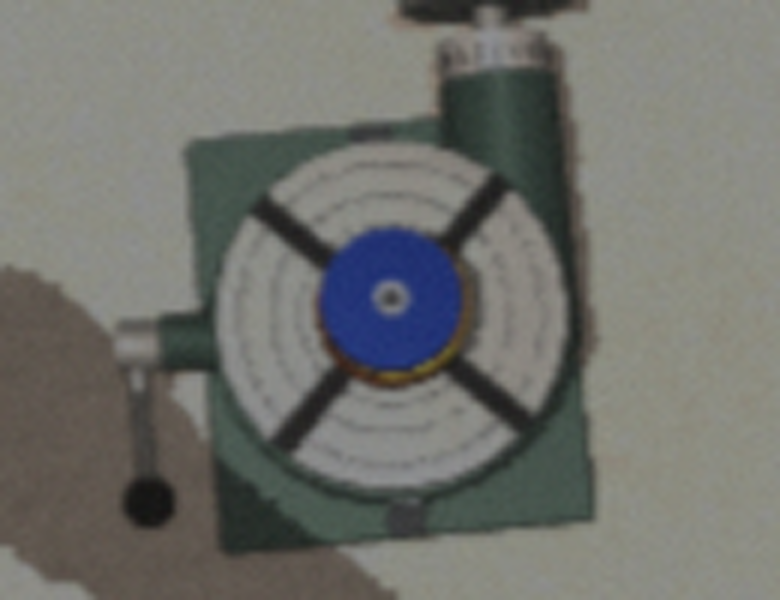

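View pics/scene2z.png

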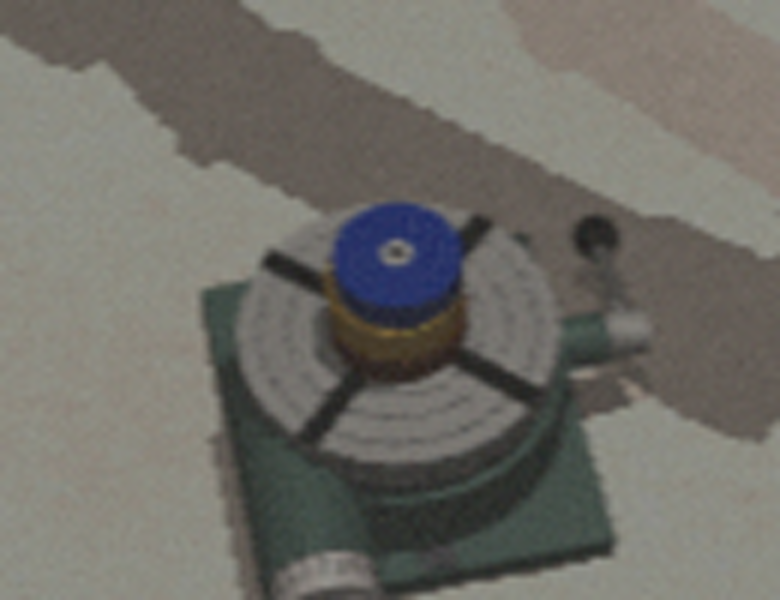

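View pics/scene2.png

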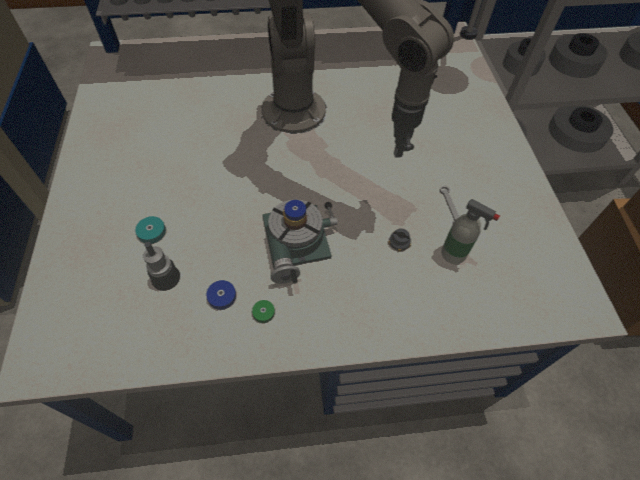

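Top and scene views agree. The stack is concentric to about 1 mm, and the knob shows at (328.5, 205.5) against a predicted (328.6, 205.5) when locked. The bystanders are where they started.

Run:
```python
from h import *
o=bot.get_obs();print(o['contact_force'],o['t']);print(bot.hand_in())
```

```text
[ 0.42914098  0.27080768 -0.41437238] 27.9
the job is handed in; nothing more can be done
None
```

The three discs are stacked on the table, the lock lever is down on its stop, and I handed the job in at about 28 s of the 72 s allowed. The hand-in gave no verdict, so these results rest on my own camera and force checks.

- **Stack:** I placed the backing, then the blank, then the small blue pressure disc, lowering each until it touched before releasing it. I re-gripped the backing once to take out an error of about 1.5 mm.
- **Concentricity:** measured against the table rim in the wrist camera, the offsets are:
  - backing about 0.3 mm
  - blank about 0.7 mm
  - pressure disc about 1.1 mm (0.6 mm in +x, 0.9 mm in +y)
- **Cross-check:** the top and scene cameras agree on about 0.8 mm in +y for the pressure disc. The top camera shows almost no x offset, so the cameras differ by about 0.6 mm there. I left it as it was.
- **Lever:** I pushed the knob down until the force rose to 20 N, well above the roughly 5 N of friction. In the scene image the knob is where the fully locked position predicts, within a fraction of a pixel.
- **Bystanders:** I moved none of them, and the last scene picture shows them where they started. At hand-in the gripper was clear of everything and the wrist force was near zero.

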